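# Clamp the sample tin on the bench shaker with its hold-down strap

## Task

Clamp the round tin on the bench shaker with the loose steel hold-down strap: tilt the strap so that its oblong eye goes over the wide head of the stud with the end lip hooked in under the head, level the strap across the tin's lid, press it down until the sprung catch snaps over its tip, and let go. The stud has been set by hand, a little up or down and to or fro in its slot, so feel for its head and neck, and never force the strap against the shaker or the tin (no more than about 15 N). Leave the dish and the dropper bottle beside it where they are.

Things in the scene. Friction and masses are not known exactly. Their poses are not given: they have to be found in the camera images.
- shaker: Low grey bench shaker, 168 mm deep (x) x 232 mm wide (y), fixed on the worktop; black control panel at its front (-x). Origin: centre of its underside, z up. Aluminium deck at z 55 mm. On one line along its y axis (x = 0) stand the stud (y about -55 mm), the tin (y 0) and the catch (y about +55). The strap must not load the shaker or anything on it with more than 15 N
- stud_slot (a point): MIDDLE of the stud's slot at the mean height of the underside of the stud's head (shaker frame y -55, z 108 mm). The rigid steel stud is adjustable: it stands up to 5.5 mm from here along the shaker's y axis, and its head up to 3 mm higher or lower; neither is measured, so feel for them. Neck 8 mm thick, free for 40 mm; round head 22 mm across, 3.2 mm thick, rim bevelled on top
- tin: Round green tin with a flat lid, 67 mm across and 38 mm high; origin at the centre of its underside. It stands in a 7 mm deep cup on a sprung platen in the middle of the shaker; at rest its lid is at shaker z 108 mm
- platen (a joint): How far the sprung platen with the tin is pressed down, in m: 0 at rest, 0.002 to 0.006 under the clamped strap, at most 0.009 and then hard. It yields from 3.6 N less the weight of the tin (about 1.5 N) and takes 0.4 N more per mm
- catch_nose (a point): Tip of the closed catch's nose, on its flat underside (shaker frame y +53, z 108 mm). The nose, 26 mm wide, points to the tin; a slope above it rises outward to y +62, z 124 mm, a release tab to z 134. Below the nose is room for the strap's tip up to y +62. Steel cheeks beside it (41 mm apart, y 50 to 78, up to z 111.5 mm) guide the strap
- catch (a joint): Angle of the sprung catch in rad: 0 closed (nose over the strap's tip), grows as the nose is pushed away from the tin; about 0.12 lets the tip by. Its spring gives 1.4 N at the nose when closed, about 3 N when open
- strap: Loose flat steel strap, 4 mm thick, 131 mm long, 0.14 to 0.22 kg, lying on the worktop, grip up. Origin: on its underside below the grip; z up, y along it to its plain tip (y +58 mm). Its oblong eye is 17.5 mm wide (y -64 to -46.5), 32 mm long along x; end lip beyond it 8.7 mm wide (end at y -72.7). Eye end 46 mm wide, bar 30, tip 28
- strap_grip (a point): Middle of the strap's grip (strap frame y 0, z 20 mm): a black upright block, 34 mm along the strap's x, 12 mm thick along its y, from z 4 to 32 mm. Take it across its 12 mm thickness
- strap_lip (a point): Middle of the inner edge of the eye's end lip, on the underside (strap frame y -64, z 0 mm): the edge that goes in under the head and meets the neck. With the tip raised about 40 degrees the lip fits under the head while the eye's other edge is still above it
- strap_heel (a point): Middle of the eye's other long edge, on the underside (strap frame y -46.5, z 0 mm); it passes the head's rim last, when the lip is against the neck and the tip is lowered
- strap_tip (a point): Middle of the strap's plain tip, on its top face (strap frame y +58, z 4 mm): goes under the catch's nose. Clamped, it lies 2 to 8 mm beyond the nose's tip and the strap's y axis runs along the shaker's
- dish: White porcelain evaporating dish, 87 mm across, 30 mm high; origin at the centre of its underside. To be left alone
- dropper: Brown dropper bottle, 39 mm across, 110 mm high; origin at the centre of its underside. To be left alone

How it is judged:
By the outcome, as a careful person would: the job done as asked, in the order asked, and still so for the second after the job is handed in, with the robot touching nothing.
It also fails if it takes over 46 s, if anything falls off the work surface, if the arm or the gripper's body presses on something with over 40 N, if the wrist force passes 120 N, or if a joint passes its speed limit or range.

## Robot

A 7-joint arm with a two-finger parallel gripper is mounted at the origin on a cart in front of the work surface, level with it; the furniture and walls round the work are solid. World frame = base frame: x ahead of the robot, y to its left, z up, the work surface at z = 0. Lengths are in m, angles in rad, forces in N, time in s.
With the tool pointing down it reaches from about 0.425 to 0.95 m from the base axis. Payload 4.7 kg.
Tool frame: the origin (TCP) lies at the very end of the fingers, on their centre line; the grasp point (between the pads) lies 19 mm behind it; z points along the fingers, y is the line along which they close (so a half turn about z gives the same grasp; the last joint's range is limited). The gripper opens to 85 mm and grips with 20 to 120 N. Pads are 22 mm wide; open, the fingers measure 114 mm over their backs; the gripper's body (76 mm by 85 mm) begins 54 mm behind the grasp point. The pads swing forward as they close: fully open they stand 13 mm farther back than shut.
Start: joints at [1.293, 0.469, -0.049, 1.532, 0.024, 1.141, -0.082], TCP at [0.166, -0.654, 0.231] pointing down, gripper open.
Joint ranges: [-2.59, 2.59], [-0.33, 1.99], [-1.39, 1.29], [0.1, 2.45], [-1.04, 4.18], [0.21, 1.99], [-2.66, 2.66]. Speed limits (rad/s): [2.57, 2.57, 3.14, 3.14, 3.14, 3.14, 3.14].

## Interface

Orientations are given as a unit quaternion [w, x, y, z].
In Python, from rig import state, capture, get_calibration, finish_job, look_for, landmark_of gives the robot as it stands.
- The arm moves only by the shell command python3 -m jog 'ROWS' [OPENING] [FORCE]. ROWS is a JSON object whose one key "commands" holds a list of rows, each a list of 6 numbers: the shift along the tool's x, y, z in mm, then the turn, a rotation vector about the tool's x, y, z in degrees. A call has 1 to 12 rows; each row shifts and turns the commanded pose from where the row before left it, along the tool's axes as they then stand; what a row does not reach is not made up. A row lasts 1/8 s, in which the tool goes at most 62.5 mm and 10.7 degrees, less where a joint would pass 70% of its speed; a pose out of reach is approached as far as the arm can. A call is refused whole if a number of a shift passes 62.5 or a number of a turn 10.7, either way. A call with a gripper value outside its range is refused whole. OPENING is the opening, from -1 (shut) to 1 (fully open), set as the call begins (- or left out, the last holds). The fingers move at their own pace and stop on an object; FORCE is the grip in N (left out, the last holds). Time passes only in rows, so rows that do not move let the fingers close. It gives the time, the measured TCP pose, the force, the opening and the grip force at its end, in the units of the state.
- state(): the state, without advancing time (a new reading comes with each control period).
- capture(name): name is "scene" or "top" or "wrist"; returns (picture, depth): 480x640x3 uint8, red, green, blue; 480x640 float32, m along the optical axis (not along the pixel's ray), 0 where there is no reading.
- get_calibration(name): a dict with "fovy" (degrees; the focal length in pixels is half the picture's height over the tangent of half this angle, whatever the lens; pixels are square), "cx", "cy" (the principal point, pixels), "T" (4x4, takes a point from camera to world coordinates); the wrist camera has in their place "mount" (4x4, takes a point from camera to tool coordinates, whose origin is the TCP and whose axes are the flange's). Camera axes: x right, y up, looking along -z (the intrinsics and any distortion apply to the point x, -y, -z); pixel columns grow to the right and rows downward; lengths in m; the calibration is good to about 2 mm. A picture is of the moment at which its call begins: read the wrist's pose just before it. get_calibration takes no time and is no camera call.
- finish_job(): hands the job in; it is judged then, once.
Trained networks look in the newest picture that a camera, given by its name, has taken for a name from the list of things; names that differ only in an ending like _2 or _b are one class to them, and where a whole thing is asked for, a point or a joint stands for the part that bears it (a point fixed in the world has none). Each returns a list of dicts, best first, with "conf" (0 to 1); they miss things now and then, are a little off and sometimes report something else, mostly with a low value. They report only what shows in the picture. A call takes as long as a camera call.
- look_for(label, camera): "extent" ([left, top, right, bottom] in pixels, round what is visible of it).
- landmark_of(label, camera): "xy" ([column, row] in pixels: a listed point, or the origin of a listed thing).
The state is a dict: "time_s": time; "qpos": joint angles; "qd": joint speeds; "tau": joint torques, N m; "tool_pos": TCP position; "eef_rot": TCP orientation; "force": force on the tool from outside, world axes, zero at the start; "torque": the same for the moment, N m; "gripper_width": finger opening in m; "grasp_force": force on a finger pad.
Only numpy, scipy, OpenCV 4.12 (cv2) and the standard library are available. Lean on these libraries where they do the work, as an engineer would, in place of code of your own. Each camera call takes 0.05 s, during which the arm holds its last target. There are 200 camera calls.

## Working session

There is one attempt and no reset: what is moved stays moved. The work goes in short steps, Python scripts to look and compute and a shell command to move; the robot and the scene stay as the last step left them, time stands still between calls to the robot, and variables do not carry over. Pictures are saved under pics/ and viewed, at most 10 in all, crops included, and the job is handed in when it is done.

```bash
ls; mkdir -p pics; cat > h.py <<'E'
import numpy as np, cv2
from rig import state, capture, get_calibration, look_for, landmark_of
from scipy.spatial.transform import Rotation as R
np.set_printoptions(precision=4,suppress=True)
def rot(q): return R.from_quat([q[1],q[2],q[3],q[0]])
def camT(name,s=None):
    c=get_calibration(name)
    if name!='wrist': return c,np.array(c['T'])
    s=s or state(); T=np.eye(4); T[:3,:3]=rot(s['eef_rot']).as_matrix(); T[:3,3]=s['tool_pos']
    return c,T@np.array(c['mount'])
def ray(c,T,uv):
    f=240/np.tan(np.radians(c['fovy'])/2)
    d=np.array([(uv[0]-c['cx'])/f,-(uv[1]-c['cy'])/f,-1.])
    return T[:3,3],T[:3,:3]@d   # point = o + depth*d
def onz(c,T,uv,z):
    o,d=ray(c,T,uv); return o+d*(z-o[2])/d[2]
def bydepth(c,T,uv,D):
    o,d=ray(c,T,uv); u,v=int(round(uv[0])),int(round(uv[1]))
    p=D[max(v-2,0):v+3,max(u-2,0):u+3]; p=p[p>0]
    return o+d*np.median(p) if len(p) else None
E
python3 - <<'E'
from h import *
print({k:v for k,v in get_calibration('top').items() if k!='T'}, get_calibration('scene').keys(), get_calibration('wrist'))
s=state(); print(s)
for n in ['top','scene']:
    im,D=capture(n); cv2.imwrite(f'pics/{n}0.png',im[:,:,::-1]); c,T=camT(n); print(n,T[:3,3])
    for l in ['shaker','stud_slot','tin','catch_nose','strap','strap_grip','strap_lip','strap_heel','strap_tip','dish','dropper']:
        r=landmark_of(l,n)
        for q in r[:2]:
            print(l,round(q['conf'],2),np.round(q['xy'],1),bydepth(c,T,q['xy'],D))
E
```

```text
pics
{'fovy': 51.354712878681696, 'cx': 325.8466970480158, 'cy': 241.36380543643492} dict_keys(['fovy', 'cx', 'cy', 'T']) {'fovy': 63.87534288938326, 'cx': 311.59079969083695, 'cy': 244.6867436143478, 'mount': array([[ 0.0007,  0.9612,  0.2758,  0.0693],
       [ 1.    , -0.0007,  0.0001,  0.0017],
       [ 0.0003,  0.2758, -0.9612, -0.1422],
       [ 0.    ,  0.    ,  0.    ,  1.    ]])}
{'time_s': 0.0, 'qpos': array([ 1.2931,  0.4694, -0.0486,  1.5337,  0.0241,  1.141 , -0.0823]), 'qd': array([ 0.0001, -0.0011, -0.0005,  0.0024, -0.0012,  0.0025, -0.001 ]), 'tau': array([  0.0005, -51.031 ,  -0.0466, -23.7717,   0.0108,   0.0077,
         0.    ]), 'tool_pos': array([ 0.1661, -0.6536,  0.2303]), 'eef_rot': array([-0.001 ,  0.9923,  0.1241, -0.0001]), 'force': array([-0.8875,  0.6209,  0.0004]), 'torque': array([ 0.0213, -0.0132, -0.0133]), 'grasp_force': 0.0, 'gripper_width': 0.08567619513893995}
top [ 0.3131 -0.0234  1.4133]
shaker 0.57 [250.5 284. ] [0.4147 0.2035 0.0025]
stud_slot 0.86 [392.5 252. ] [ 0.4895 -0.1856  0.1144]
stud_slot 0.52 [265.5 218.2] [0.5946 0.158  0.0497]
ti
[... 776 characters left out ...]
5 216.3] [ 0.6101 -0.3164  0.0031]
tin 0.96 [347.6 235.7] [ 0.4721 -0.1037  0.0792]
tin 0.7 [253.5 325.1] [0.4262 0.2568 0.0146]
catch_nose 0.65 [338.4 226.3] [ 0.4794 -0.0737  0.1174]
catch_nose 0.19 [254.6 325.5] [0.4213 0.2573 0.0169]
strap 0.96 [254.8 322.9] [0.4191 0.2577 0.0262]
strap_grip 0.65 [257.  320.4] [0.4174 0.2524 0.0314]
strap_grip 0.45 [238.8 278.8] [0.5969 0.1724 0.01  ]
strap_lip 0.96 [281.  320.4] [0.4077 0.1916 0.0005]
strap_heel 0.72 [272.3 320. ] [0.4193 0.208  0.0043]
strap_heel 0.17 [237.6 278. ] [0.5976 0.1753 0.0137]
strap_tip 0.6 [229.6 334. ] [0.4524 0.305  0.0012]
dish 0.73 [369.6 213.6] [ 0.5981 -0.3523  0.0042]
dropper 0.85 [235.7 279.1] [0.6007 0.1794 0.0106]
```

```bash
python3 - <<'E'
import cv2,numpy as np
a=cv2.imread('pics/top0.png')[180:330,180:500]; b=cv2.imread('pics/scene0.png')[190:350,200:420]
a=cv2.resize(a,None,fx=2.5,fy=2.5,interpolation=cv2.INTER_CUBIC)[:,:800]
cv2.imwrite('pics/a.png',a); cv2.imwrite('pics/b.png',cv2.resize(b,None,fx=3.5,fy=3.5,interpolation=cv2.INTER_CUBIC))
E
```

```text
(no output)
```

View pics/a.png

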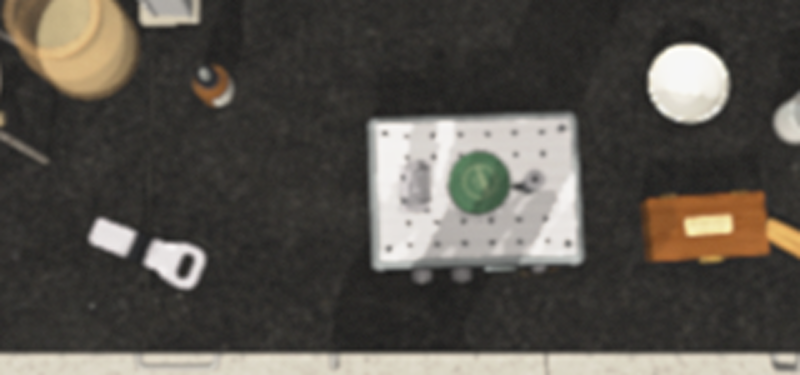

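View pics/b.png

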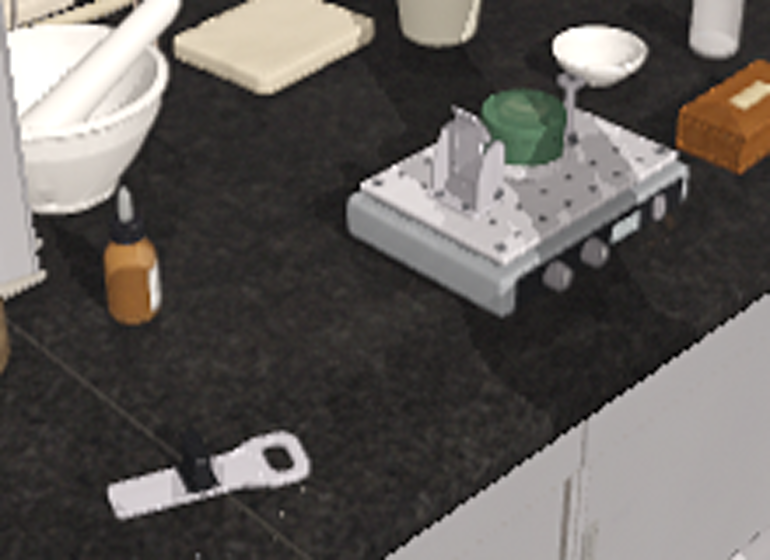

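Top view: shaker centre ≈ (480,182) in the crop with stud at right (-y, 537,180) and catch at left (415,185); strap lies left with eye end at (185,265), tip at (110,237). Scene view agrees. Fly over the shaker for a wrist look, then on to the strap.

```bash
cat >> h.py <<'E'
def down(yaw,tilt=0):
    y=np.radians(yaw); M=np.array([[np.cos(y),np.sin(y),0],[np.sin(y),-np.cos(y),0],[0,0,-1]])
    return R.from_rotvec(np.radians(tilt)*M[:,0])*R.from_matrix(M)   # tilt about world-ish x axis (tip up)
def plan(p,Rt,n=None,start=None):
    if start is None:
        s=state(); p0=np.array(s['tool_pos']);R0=rot(s['eef_rot'])
    else: p0,R0=start
    p=np.array(p); d=p-p0; rv=(R0.inv()*Rt).as_rotvec(degrees=True)
    m=max(np.abs(R0.inv().apply(d)*1e3).max()/55,np.linalg.norm(d)*1e3/58,np.linalg.norm(rv)/9.5)
    n=n or int(np.ceil(m))
    rows=[];Rc=R0
    for i in range(n):
        sh=Rc.inv().apply(d/n)*1e3
        rows.append([round(float(v),1)+0 for v in list(sh)+list(rv/n)]); Rc=Rc*R.from_rotvec(rv/n,degrees=True)
    print('{"commands":'+str(rows).replace(' ','')+'}'); return (p,Rt)
E
python3 -c "
from h import *
plan([0.49,-0.125,0.25],down(0))"
```

```text
{"commands":[[40.4,-39.4,-1.7,0.0,0.0,1.3],[39.5,-40.3,-1.7,0.0,0.0,1.3],[38.5,-41.2,-1.7,0.0,0.0,1.3],[37.6,-42.0,-1.7,0.0,0.0,1.3],[36.6,-42.9,-1.7,0.0,0.0,1.3],[35.7,-43.7,-1.7,0.0,0.0,1.3],[34.7,-44.5,-1.7,0.0,0.0,1.3],[33.7,-45.3,-1.7,0.0,0.0,1.3],[32.6,-46.0,-1.7,0.0,0.0,1.3],[31.6,-46.7,-1.7,0.0,0.0,1.3],[30.5,-47.4,-1.7,0.0,0.0,1.3]]}
```

```bash
python3 -m jog '{"commands":[[40.4,-39.4,-1.7,0,0,1.3],[39.5,-40.3,-1.7,0,0,1.3],[38.5,-41.2,-1.7,0,0,1.3],[37.6,-42,-1.7,0,0,1.3],[36.6,-42.9,-1.7,0,0,1.3],[35.7,-43.7,-1.7,0,0,1.3],[34.7,-44.5,-1.7,0,0,1.3],[33.7,-45.3,-1.7,0,0,1.3],[32.6,-46,-1.7,0,0,1.3],[31.6,-46.7,-1.7,0,0,1.3],[30.5,-47.4,-1.7,0,0,1.3],[0,0,0,0,0,0]]}' 1 100
python3 - <<'E'
from h import *
s=state(); im,D=capture('wrist'); c,T=camT('wrist',s)
cv2.imwrite('pics/w1.png',im[:,:,::-1]); np.savez('w1.npz',im=im,D=D,T=T)
print(s['tool_pos'],s['qd'],s['qpos'])
for l in ['shaker','stud_slot','tin','catch_nose']:
    for q in landmark_of(l,'wrist')[:1]: print(l,round(q['conf'],2),np.round(q['xy'],1),bydepth(c,T,q['xy'],D),onz(c,T,q['xy'],.108))
plan([0.43,0.245,0.13],down(-25))
E
```

```text
time_s: 2.7
tool_pos: [0.4924, -0.12, 0.2506]
eef_rot: [-0.001, 1.0, 0.004, 0.001]
force: [-0.9, -0.4, -0.3]
gripper_width: 0.0855
grasp_force: 0.0
[ 0.4924 -0.12    0.2506] [ 0.0518 -0.0096  0.0825  0.027   0.0311  0.0153  0.0301] [ 0.4829  0.1989 -0.3751  1.8855  0.0804  1.0701 -1.4864]
shaker 0.27 [ 11.8 275. ] [0.414  0.2007 0.0037] [0.4536 0.1144 0.108 ]
stud_slot 0.82 [400.9 226.4] [ 0.4971 -0.1879  0.1138] [ 0.4958 -0.1893  0.108 ]
tin 0.57 [325.2 224.7] [ 0.4968 -0.1318  0.1088] [ 0.4966 -0.1318  0.108 ]
catch_nose 0.72 [257.7 235.4] [ 0.479  -0.0756  0.0744] [ 0.4877 -0.0804  0.108 ]
{"commands":[[-8.7,-53.1,17.1,0.0,0.0,3.5],[-11.9,-52.4,17.1,0.0,0.0,3.5],[-15.2,-51.6,17.1,0.0,0.0,3.5],[-18.3,-50.5,17.1,0.0,0.0,3.5],[-21.4,-49.3,17.1,0.0,0.0,3.5],[-24.4,-47.9,17.1,0.0,0.0,3.5],[-27.3,-46.3,17.1,0.0,0.0,3.5]]}
```

View pics/w1.png

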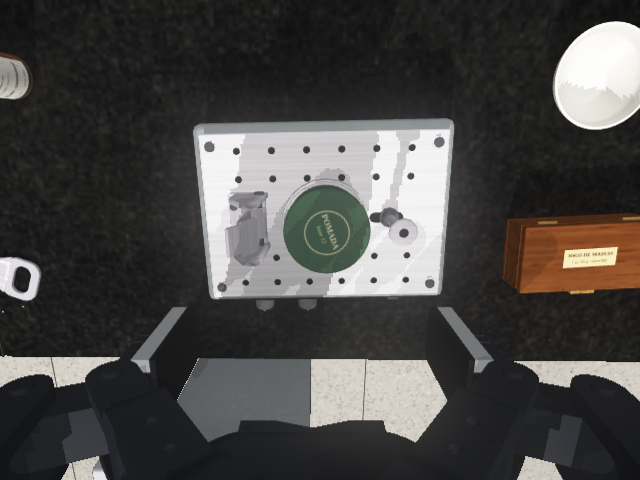

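Wrist view: tin lid at (327,229), stud head at (403,233), catch at (250,230), deck corner screws at (209,147),(439,142),(430,284),(222,287); dish and dropper are far off.

```bash
python3 - <<'E'
from h import *
z=np.load('w1.npz');im,D,T=z['im'],z['D'],z['T'];c=get_calibration('wrist')
# circles/centroids from the depth: points in world
f=240/np.tan(np.radians(c['fovy'])/2)
v,u=np.mgrid[0:480,0:640]
P=np.stack([(u-c['cx'])/f*D,-(v-c['cy'])/f*D,-D],-1)@T[:3,:3].T+T[:3,3]
m=(D>0)
def box(x0,y0,x1,y1,zl,zh):
    k=m.copy();k[:y0]=0;k[y1:]=0;k[:,:x0]=0;k[:,x1:]=0;k&=(P[...,2]>zl)&(P[...,2]<zh);return k
for n,b in {'head':(383,212,425,252,.100,.125),'tin':(275,180,378,280,.1,.12),'catch':(220,185,280,275,.095,.14),'deck':(190,115,460,300,.045,.065)}.items():
    k=box(*b); q=P[k]; ys,xs=np.nonzero(k)
    (cc,rr)=cv2.minEnclosingCircle(np.stack([xs,ys],1).astype(np.float32)); 
    (c2,r2)=cv2.minEnclosingCircle(q[:,:2].astype(np.float32))
    print(n,k.sum(),'mean',q.mean(0),'medz',np.median(q[:,2]),'circ px',cc,rr,'xy',c2,r2, 'min',q.min(0),'max',q.max(0))
q=P[box(190,115,460,300,.045,.065)][:,:2].astype(np.float32); print(cv2.minAreaRect(q))
for px in [(209,147),(439,142),(430,284),(222,287)]: print(onz(c,T,px,.055))
E
python3 -m jog '{"commands":[[-8.7,-53.1,17,0,0,3.5],[-11.9,-52.4,17,0,0,3.5],[-15.2,-51.6,17,0,0,3.5],[-18.3,-50.5,17,0,0,3.5],[-21.4,-49.3,17,0,0,3.5],[-24.4,-47.9,17,0,0,3.5],[-27.3,-46.3,17,0,0,3.5],[0,0,0,0,0,0],[0,0,0,0,0,0]]}'
python3 - <<'E'
from h import *
s=state(); im,D=capture('wrist'); c,T=camT('wrist',s)
cv2.imwrite('pics/w2.png',im[:,:,::-1]); np.savez('w2.npz',im=im,D=D,T=T)
print(s['tool_pos'],s['qpos'])
for l in ['strap','strap_grip','strap_lip','strap_heel','strap_tip']:
    for q in landmark_of(l,'wrist')[:1]: print(l,round(q['conf'],2),np.round(q['xy'],1),bydepth(c,T,q['xy'],D),onz(c,T,q['xy'],.002))
E
```

```text
head 649 mean [ 0.493  -0.1897  0.1134] medz 0.11347201365533388 circ px (402.76666259765625, 231.56666564941406) 14.773119926452637 xy (0.4923468232154846, -0.1899770051240921) 0.011246745474636555 min [ 0.4815 -0.2007  0.1097] max [ 0.5033 -0.1793  0.1152]
tin 5837 mean [ 0.4923 -0.1328  0.108 ] medz 0.10804072896909128 circ px (326.2882995605469, 229.55291748046875) 43.55973434448242 xy (0.4906424880027771, -0.13282209634780884) 0.03368731215596199 min [ 0.458  -0.1657  0.1002] max [ 0.5243 -0.0995  0.1108]
catch 1597 mean [ 0.4895 -0.0717  0.1173] medz 0.11694402613721966 circ px (246.69248962402344, 231.69703674316406) 34.93677520751953 xy (0.4889374375343323, -0.071125827729702) 0.026645317673683167 min [ 0.464  -0.0824  0.0951] max [ 0.5138 -0.0592  0.1351]
deck 29258 mean [ 0.5    -0.1366  0.0548] medz 0.05470744640309852 circ px (325.21282958984375, 203.6527557373047) 144.5556640625 xy (0.49094000458717346, -0.13287290930747986) 0.12923625111579895 min [ 0.4134 -0.2416  0.045 ] max [ 0.5711 -0.0223  0.0648]
((0.4922153353691101, -0.1329287737607956), (0.15267103910446167, 0.2198788821697235), 1.8295562267303467)
[ 0.5513 -0.0336  0.055 ]
[ 0.5572 -0.2289  0.055 ]
[ 0.4283 -0.2333  0.055 ]
[ 0.4234 -0.0376  0.055 ]
time_s: 4.08
tool_pos: [0.4334, 0.2195, 0.1373]
eef_rot: [0.001, 0.98, -0.199, -0.003]
force: [0.7, -0.0, 0.9]
gripper_width: 0.0852
grasp_force: 0.0
[0.4334 0.2195 0.1373] [-0.2932  0.2983 -0.3098  2.0533  0.1204  0.813  -2.6451]
strap 0.57 [278.3 245.6] [0.4396 0.2388 0.0317] [0.4325 0.2445 0.002 ]
strap_grip 0.56 [278.8 258.1] [0.4314 0.2421 0.0317] [0.4233 0.2482 0.002 ]
strap_lip 0.66 [367.7 246.4] [0.4063 0.183  0.0038] [0.4057 0.183  0.002 ]
strap_heel 0.57 [341.  247.4] [0.4131 0.2017 0.0031] [0.4128 0.2017 0.002 ]
strap_tip 0.89 [200.3 249.9] [ 0.4519  0.3009 -0.0006] [0.4523 0.2999 0.002 ]
```

View pics/w2.png

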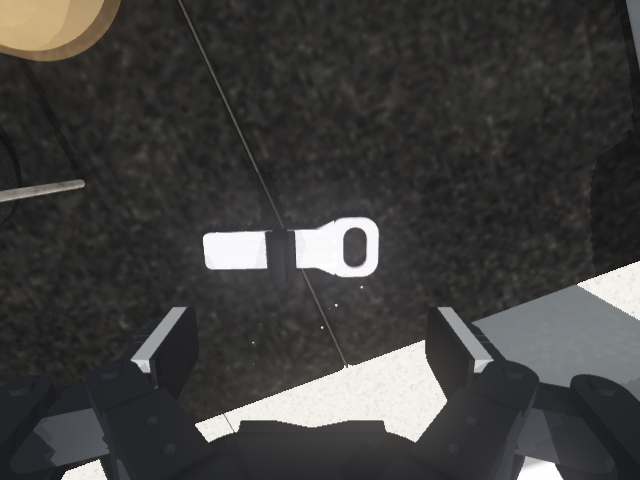

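Wrist view 2: grip at (280,255), eye at (355,247), tip edge at (204,251). Measure grip and strap axis exactly.

```bash
python3 - <<'E'
from h import *
z=np.load('w2.npz');im,D,T=z['im'],z['D'],z['T'];c=get_calibration('wrist')
f=240/np.tan(np.radians(c['fovy'])/2)
v,u=np.mgrid[0:480,0:640]
P=np.stack([(u-c['cx'])/f*D,-(v-c['cy'])/f*D,-D],-1)@T[:3,:3].T+T[:3,3]
k=(P[...,2]>.027)&(P[...,2]<.037)&(abs(u-280)<25)&(abs(v-255)<40)
print(k.sum(),P[k].mean(0),cv2.minAreaRect(P[k][:,:2].astype(np.float32)))
k=(im.min(-1)>170)&(u>195)&(u<390)&(v>210)&(v<285)
o=np.array([onz(c,T,(a,b),.004)[:2] for b,a in np.argwhere(k)]).astype(np.float32)
r=cv2.minAreaRect(o);print(r)
w=o-o.mean(0); print(np.linalg.svd(w,full_matrices=False)[2][0])
E
```

```text
882 [0.4304 0.2431 0.0309] ((0.42992550134658813, 0.24366998672485352), (0.013343414291739464, 0.033901214599609375), 68.45720672607422)
((0.4276762902736664, 0.23647934198379517), (0.12995398044586182, 0.045979537069797516), 67.72701263427734)
[0.3643 0.9313]
```

```bash
python3 -c "
from h import *
a=plan([0.4303,0.2433,0.045],down(-21.8),3)
plan([0.4303,0.2433,0.008],down(-21.8),2,a)"
```

```text
{"commands":[[-4.0,-7.0,30.8,0.0,0.1,-0.4],[-4.0,-7.0,30.8,0.0,0.1,-0.4],[-4.0,-7.0,30.8,0.0,0.1,-0.4]]}
{"commands":[[0.0,0.0,18.5,0.0,0.0,0.0],[0.0,0.0,18.5,0.0,0.0,0.0]]}
```

```bash
python3 -m jog '{"commands":[[-4,-7,30.8,0,0.1,-0.4],[-4,-7,30.8,0,0.1,-0.4],[-4,-7,30.8,0,0.1,-0.4],[0,0,18.5,0,0,0],[0,0,18.5,0,0,0],[0,0,0,0,0,0],[0,0,0,0,0,0]]}' 0 100
python3 -c "
from h import *
s=state();print(s['tool_pos'],rot(s['eef_rot']).as_matrix())"
```

```text
time_s: 5.25
tool_pos: [0.4299, 0.2447, 0.0082]
eef_rot: [0.001, 0.982, -0.188, -0.0]
force: [-0.2, -0.8, 0.5]
gripper_width: 0.0429
grasp_force: 0.0
[0.4299 0.2447 0.0082] [[ 0.929  -0.3702 -0.0011]
 [-0.3702 -0.929  -0.0017]
 [-0.0003  0.002  -1.    ]]
```

```bash
python3 -m jog '{"commands":[[0,1,0,0,0,0],[0,0,0,0,0,0],[0,0,0,0,0,0],[0,0,0,0,0,0],[0,0,0,0,0,0]]}' -1 100
python3 - <<'E'
from h import *
plan([0.43,0.2433,0.16],down(-21.8),4)
E
```

```text
time_s: 5.88
tool_pos: [0.4295, 0.2442, 0.0087]
eef_rot: [0.001, 0.982, -0.188, 0.0]
force: [0.2, -1.6, 6.4]
gripper_width: 0.0096
grasp_force: 98.4
{"commands":[[0.2,0.2,-37.8,0.0,0.0,0.0],[0.2,0.2,-37.8,0.0,0.0,0.0],[0.2,0.2,-37.8,0.0,0.0,0.0],[0.2,0.2,-37.8,0.0,0.0,0.0]]}
```

```bash
cat >> h.py <<'E'
S=np.array([.4912,-.1328,0]); YAW=1.7; G=8.7   # shaker origin, yaw, TCP height in strap frame
def sp(yl,zl,th,xo=0,pt=-64.):   # lip (Y,Z mm, shaker frame), tilt deg -> TCP pose
    Rt=down(YAW,th); y=np.radians(YAW); Sy=np.array([-np.sin(y),np.cos(y),0]); Sx=np.array([np.cos(y),np.sin(y),0])
    yv=-Rt.as_matrix()[:,1]; zv=-Rt.as_matrix()[:,2]
    return S+(Sy*yl+Sx*xo)/1e3+np.array([0,0,zl/1e3])-yv*pt/1e3+zv*G/1e3, Rt
def where(pr=True):
    s=state();Rm=rot(s['eef_rot']).as_matrix();p=np.array(s['tool_pos'])
    y=np.radians(YAW); B=np.array([[np.cos(y),-np.sin(y),0],[np.sin(y),np.cos(y),0],[0,0,1]])
    f=lambda yy,zz:B.T@(p-S-(-Rm[:,1])*yy/1e3-0*p+ -(-Rm[:,2])*0-Rm[:,2]*0-S*0+(-Rm[:,1])*yy/1e3*2+(-Rm[:,2])*(zz-G)/1e3)*1e3
    yv=B.T@-Rm[:,1]; xv=B.T@Rm[:,0]
    print('t',s['time_s'],'lip',f(-64,0),'heel',f(-46.5,0),'tipTop',f(58,4),'tilt',np.degrees(np.arcsin(yv[2])),'yaw',np.degrees(np.arctan2(-yv[0],yv[1])),'roll',np.degrees(np.arcsin(xv[2])),
     'F',B.T@s['force'],'M',s['torque'],'w',s['gripper_width'],'q',s['qpos'])
E
sed -i "s|f=lambda.*|f=lambda yy,zz:B.T@(p-S+(-Rm[:,1])*yy/1e3+(-Rm[:,2])*(zz-G)/1e3)*1e3|" h.py
python3 - <<'E'
from h import *
a=plan([0.43,0.2433,0.19],down(-21.8),4)
plan(*sp(-74,150,40),start=a)
E
```

```text
{"commands":[[0.2,0.2,-45.3,0.0,0.0,0.0],[0.2,0.2,-45.3,0.0,0.0,0.0],[0.2,0.2,-45.3,0.0,0.0,0.0],[0.2,0.2,-45.3,0.0,0.0,0.0]]}
{"commands":[[26.1,44.3,-1.0,4.9,-1.0,-2.8],[23.8,45.3,-5.3,4.9,-1.0,-2.8],[21.5,45.7,-9.6,4.9,-1.0,-2.8],[19.0,45.7,-13.9,4.9,-1.0,-2.8],[16.5,45.2,-18.1,4.9,-1.0,-2.8],[13.9,44.2,-22.3,4.9,-1.0,-2.8],[11.3,42.8,-26.2,4.9,-1.0,-2.8],[8.8,40.8,-30.0,4.9,-1.0,-2.8]]}
```

```bash
python3 -m jog '{"commands":[[0.2,0.2,-45.3,0,0,0],[0.2,0.2,-45.3,0,0,0],[0.2,0.2,-45.3,0,0,0],[0.2,0.2,-45.3,0,0,0],[26,44.3,-1,4.9,-1,-2.8],[23.8,45.3,-5.3,4.9,-1,-2.8],[21.5,45.7,-9.6,4.9,-1,-2.8],[19,45.7,-13.9,4.9,-1,-2.8],[16.5,45.2,-18.1,4.9,-1,-2.8],[13.9,44.2,-22.3,4.9,-1,-2.8],[11.3,42.8,-26.2,4.9,-1,-2.8],[8.8,40.8,-30,4.9,-1,-2.8]]}'
python3 -m jog '{"commands":[[0,0,0,0,0,0],[0,0,0,0,0,0]]}'
python3 - <<'E'
from h import *
where(); plan(*sp(-74,150,40))
E
```

```text
time_s: 7.38
tool_pos: [0.4872, -0.1523, 0.2034]
eef_rot: [-0.329, 0.944, 0.007, -0.007]
force: [0.9, 1.2, -2.2]
gripper_width: 0.0098
grasp_force: 98.4
time_s: 7.62
tool_pos: [0.4871, -0.1501, 0.2027]
eef_rot: [-0.328, 0.945, 0.006, -0.008]
force: [-0.7, 0.9, -1.7]
gripper_width: 0.0103
grasp_force: 98.7
t 7.625 lip [ -5.7299 -61.9996 156.1423] heel [ -5.4329 -48.2765 166.9976] tipTop [ -3.6576  31.1887 234.9563] tilt 38.33816805776319 yaw -1.2399244054054241 roll -0.6209850771723251 F [-0.6702  0.9006 -1.7386] M [-0.9303  0.0052 -0.0205] w 0.010260003777674333 q [ 0.4791  0.4404  0.0717  1.8205 -0.5936  1.3405 -0.7313]
{"commands":[[4.9,13.4,-4.5,1.7,0.0,-1.0]]}
```

```bash
python3 -m jog '{"commands":[[2.4,6.7,-2.3,0.9,0,-0.5],[2.5,6.7,-2.2,0.8,0,-0.5],[0,0,0,0,0,0],[0,0,0,0,0,0]]}'
python3 - <<'E'
from h import *
where()
s=state(); im,D=capture('wrist'); c,T=camT('wrist',s); np.savez('w3.npz',im=im,D=D,T=T)
im2,D2=capture('scene')
a=cv2.resize(im,(400,300)); 
b=cv2.resize(im2[180:280,290:423],(400,300),interpolation=cv2.INTER_CUBIC)
im3,D3=capture('top'); d=cv2.resize(im3[205:295,325:445],(400,300),interpolation=cv2.INTER_CUBIC)
e=cv2.resize(im[80:380,160:560],(400,300))
cv2.imwrite('pics/w3.png',np.vstack([np.hstack([a,b]),np.hstack([e,d])])[:,:,::-1])
for l in ['strap_lip','strap_heel','strap_tip','stud_slot']:
    for q in landmark_of(l,'wrist')[:1]: print(l,round(q['conf'],2),np.round(q['xy'],1),bydepth(c,T,q['xy'],D))
plan(*sp(-74,120,40))
E
```

```text
time_s: 8.12
tool_pos: [0.4926, -0.1632, 0.1983]
eef_rot: [-0.342, 0.939, 0.015, -0.005]
force: [-0.6, 0.4, -1.7]
gripper_width: 0.0103
grasp_force: 98.6
t 8.125 lip [  0.584  -73.8707 150.4889] heel [  0.5526 -60.4717 161.7457] tipTop [  0.3647  16.9669 232.0272] tilt 40.03404426000047 yaw 0.13430071431499085 roll 0.07004516669948958 F [-0.5559  0.4043 -1.7031] M [-0.9919 -0.0164  0.0137] w 0.01032719663553695 q [ 0.5048  0.4755  0.0703  1.7896 -0.6039  1.3694 -0.6894]
strap_lip 0.75 [465.8 306. ] [ 0.4948 -0.2111  0.1527]
strap_heel 0.73 [418.6 307.3] [ 0.4938 -0.1961  0.1655]
strap_tip 0.71 [170.3 309.5] [-0.6387  1.9664 -0.8993]
stud_slot 0.68 [450.6 270.3] [ 0.5105 -0.2046  0.1581]
{"commands":[[-0.5,19.6,23.5,0.0,0.0,0.1]]}
```

View pics/w3.png

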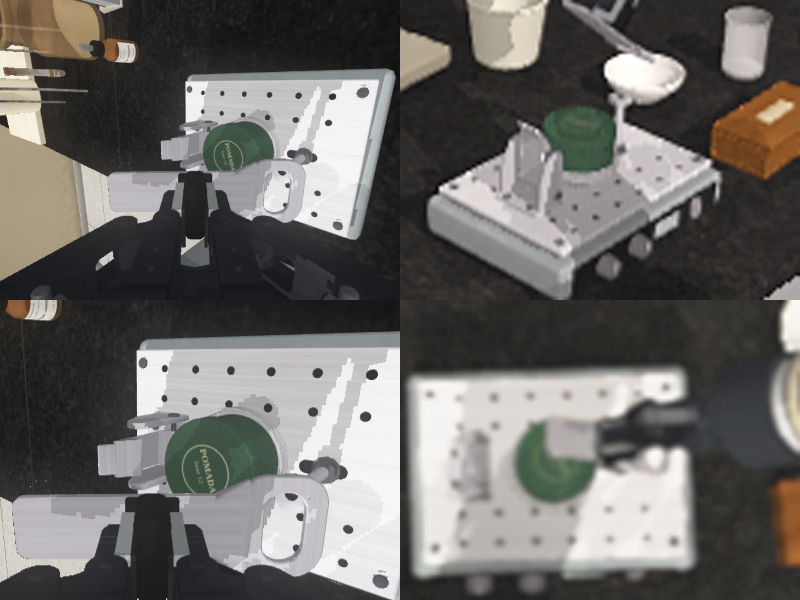

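Wrist view: strap held square, eye over deck with the stud head (black/grey, ~(325,468) of lower-left crop) behind it; landmarks agree with my model within 2 mm. Descend.

```bash
python3 -m jog '{"commands":[[-0.2,8.3,9.8,0,0,0],[-0.2,8.2,9.8,0,0,0],[-0.1,8.2,9.8,0,0,0],[0,0,0,0,0,0],[0,0,0,0,0,0]]}'
python3 - <<'E'
from h import *
where(); plan(*sp(-74,104.5,41))
E
```

```text
time_s: 9.1
tool_pos: [0.4923, -0.1636, 0.1599]
eef_rot: [-0.342, 0.939, 0.015, -0.005]
force: [-0.0, 0.3, -2.4]
gripper_width: 0.0103
grasp_force: 98.6
t 9.1 lip [  0.2749 -74.2734 112.0807] heel [  0.2493 -60.8732 123.3361] tipTop [  0.0945  16.5723 193.61  ] tilt 40.02839353666938 yaw 0.1091210955241898 roll 0.08024383200315227 F [-0.0093  0.2767 -2.3706] M [-1.0132 -0.0527  0.0113] w 0.010348095103909275 q [ 0.5097  0.5229  0.0654  1.8164 -0.6152  1.3078 -0.6463]
{"commands":[[-0.2,4.8,4.9,1.0,0.0,0.1]]}
```

```bash
python3 -m jog '{"commands":[[-0.1,2.4,2.5,0.5,0,0],[-0.1,2.4,2.4,0.5,0,0],[0,0,0,0,0,0]]}'
python3 -c "
from h import *
where()"
python3 -m jog '{"commands":[[0,-1.5,1.3,0,0,0],[0,-1.5,1.3,0,0,0],[0,-1.5,1.3,0,0,0],[0,0,0,0,0,0]]}'
python3 -c "
from h import *
where()"
```

```text
time_s: 9.48
tool_pos: [0.4918, -0.1643, 0.1527]
eef_rot: [-0.35, 0.936, 0.014, -0.005]
force: [-0.4, -0.6, -2.5]
gripper_width: 0.01
grasp_force: 98.6
t 9.475 lip [ -0.3323 -74.0478 104.0743] heel [ -0.344  -60.8482 115.5643] tipTop [ -0.4144  15.3456 187.1936] tilt 41.0392806385664 yaw 0.05047419135880022 roll 0.03576937842341015 F [-0.3813 -0.5855 -2.4705] M [-0.9986  0.0019 -0.0036] w 0.00996934998543701 q [ 0.5192  0.5403  0.0619  1.8165 -0.6246  1.3099 -0.6305]
time_s: 9.98
tool_pos: [0.4918, -0.1578, 0.1532]
eef_rot: [-0.35, 0.936, 0.015, -0.005]
force: [0.1, -1.2, -1.8]
gripper_width: 0.01
grasp_force: 98.6
t 9.975 lip [ -0.0426 -67.6046 104.6107] heel [ -0.0761 -54.4021 116.0974] tipTop [ -0.2766  21.8099 187.7071] tilt 41.02456041071574 yaw 0.14502534588686364 roll 0.08259690432822538 F [ 0.0772 -1.2126 -1.8294] M [-0.9558 -0.0146  0.0277] w 0.00996204544327556 q [ 0.5125  0.5345  0.0585  1.8254 -0.6284  1.3026 -0.6344]
```

```bash
python3 -m jog '{"commands":[[0,-1.1,1,0,0,0],[0,-1.1,1,0,0,0],[0,-0.8,0.7,0,0,0],[0,0,0,0,0,0]]}'
python3 -c "
from h import *
where()"
python3 -m jog '{"commands":[[0,-0.8,0.7,0,0,0],[0,-0.8,0.7,0,0,0],[0,0,0,0,0,0]]}'
python3 -c "
from h import *
where()"
```

```text
time_s: 10.48
tool_pos: [0.4917, -0.154, 0.153]
eef_rot: [-0.35, 0.936, 0.015, -0.005]
force: [-1.3, -0.6, -1.9]
gripper_width: 0.0098
grasp_force: 98.6
t 10.475 lip [ -0.0656 -63.7686 104.4363] heel [ -0.0935 -50.5655 115.9223] tipTop [ -0.2617  25.6505 187.5278] tilt 41.02145087369897 yaw 0.1211501727930201 roll 0.07622417007365646 F [-1.3153 -0.5371 -1.8835] M [-1.0019  0.0149  0.0075] w 0.00979131653912066 q [ 0.5086  0.5316  0.0566  1.8312 -0.631   1.2976 -0.6369]
time_s: 10.85
tool_pos: [0.4916, -0.1518, 0.153]
eef_rot: [-0.35, 0.936, 0.015, -0.005]
force: [-0.5, -0.8, -1.4]
gripper_width: 0.0099
grasp_force: 98.6
t 10.85 lip [ -0.0637 -61.6231 104.4186] heel [ -0.092  -48.4207 115.9054] tipTop [ -0.2622  27.7908 187.5156] tilt 41.02496844406763 yaw 0.12277392741308661 roll 0.07437996251961518 F [-0.5515 -0.8112 -1.378 ] M [-0.9601 -0.0135 -0.0066] w 0.009902560676636944 q [ 0.5065  0.5299  0.0554  1.8342 -0.6323  1.295  -0.6383]
```

```bash
python3 -m jog '{"commands":[[0,-0.8,0.7,0,0,0],[0,0,0,0,0,0]]}'
python3 -m jog '{"commands":[[0,-0.8,0.7,0,0,0],[0,0,0,0,0,0]]}'
python3 -c "
from h import *
where()"
```

```text
time_s: 11.1
tool_pos: [0.4915, -0.1508, 0.153]
eef_rot: [-0.35, 0.936, 0.015, -0.005]
force: [-0.4, 0.4, -1.6]
gripper_width: 0.01
grasp_force: 98.6
time_s: 11.35
tool_pos: [0.4915, -0.1498, 0.153]
eef_rot: [-0.35, 0.936, 0.015, -0.005]
force: [0.7, -0.1, -1.6]
gripper_width: 0.0098
grasp_force: 98.6
t 11.35 lip [ -0.0665 -59.5299 104.4147] heel [ -0.0947 -46.3269 115.9007] tipTop [ -0.264   29.8885 187.5068] tilt 41.02187017866071 yaw 0.12206902364019663 roll 0.0753555270874006 F [ 0.74   -0.0863 -1.6054] M [-0.9829 -0.0507 -0.0477] w 0.009777312601916579 q [ 0.5043  0.5282  0.0544  1.8373 -0.6337  1.2924 -0.6396]
```

```bash
python3 -m jog '{"commands":[[0,-0.8,0.7,0,0,0],[0,0,0,0,0,0]]}'
python3 -m jog '{"commands":[[0,-0.8,0.7,0,0,0],[0,0,0,0,0,0]]}'
python3 - <<'E'
from h import *
where()
s=state(); im,D=capture('wrist'); c,T=camT('wrist',s); np.savez('w4.npz',im=im,D=D,T=T)
im2,D2=capture('scene')
a=cv2.resize(im[200:400,350:617],(800,600),interpolation=cv2.INTER_CUBIC)
b=cv2.resize(im2[195:235,333:386],(400,300),interpolation=cv2.INTER_CUBIC); a[:300,400:]=b
cv2.imwrite('pics/w4.png',a[:,:,::-1])
E
```

```text
time_s: 11.6
tool_pos: [0.4915, -0.1491, 0.153]
eef_rot: [-0.35, 0.937, 0.014, -0.005]
force: [-0.0, -1.1, -2.1]
gripper_width: 0.0102
grasp_force: 98.7
time_s: 11.85
tool_pos: [0.4915, -0.1484, 0.1529]
eef_rot: [-0.35, 0.937, 0.014, -0.004]
force: [0.8, -2.2, -3.1]
gripper_width: 0.0096
grasp_force: 98.8
t 11.85 lip [ -0.0379 -58.2966 104.3582] heel [ -0.0587 -45.0768 115.825 ] tipTop [ -0.1871  31.2431 187.3198] tilt 40.938263416667645 yaw 0.08995042612792385 roll 0.0927727380689726 F [ 0.7019 -2.2601 -3.1112] M [-1.5819 -0.0625  0.0008] w 0.009569016831597315 q [ 0.5024  0.5265  0.054   1.8399 -0.6345  1.289  -0.641 ]
```

View pics/w4.png

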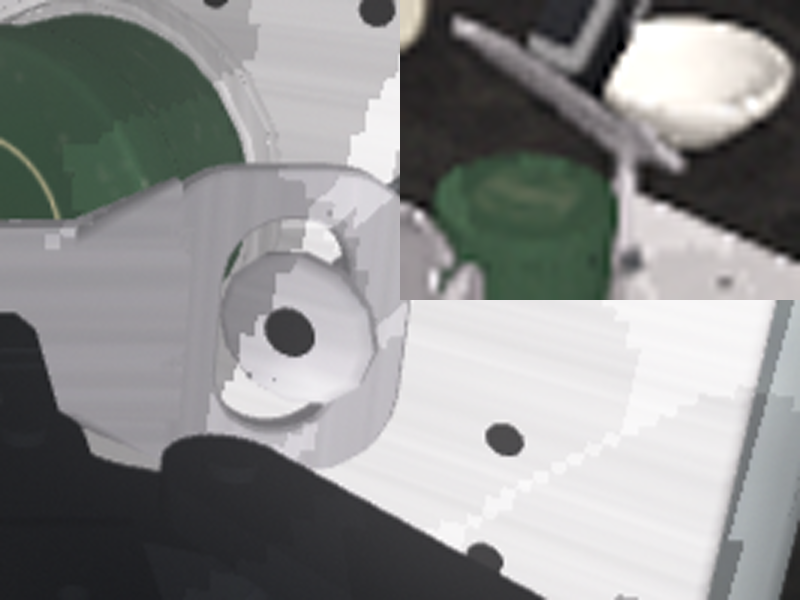

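Head sits inside the eye, overlapping the lip's inner edge (right); the lip has just touched the neck. Back off slightly and feel upward for the head's underside.

```bash
python3 -m jog '{"commands":[[0,1.1,-1,0,0,0],[0,-0.8,-0.9,0,0,0],[0,0,0,0,0,0]]}'
python3 -c "
from h import *
where()"
python3 -m jog '{"commands":[[0,-0.65,-0.75,0,0,0],[0,0,0,0,0,0]]}'
python3 -c "
from h import *
where()"
python3 -m jog '{"commands":[[0,-0.65,-0.75,0,0,0],[0,0,0,0,0,0]]}'
python3 -c "
from h import *
where()"
```

```text
time_s: 12.32
tool_pos: [0.4914, -0.149, 0.1543]
eef_rot: [-0.351, 0.936, 0.015, -0.005]
force: [-1.2, -1.9, -1.3]
gripper_width: 0.01
grasp_force: 98.6
t 12.325 lip [ -0.1507 -58.706  105.7211] heel [ -0.178  -45.5085 117.2136] tipTop [ -0.3416  30.6722 188.8565] tilt 41.04959165028577 yaw 0.11862502987091901 roll 0.06326266987705373 F [-1.2165 -1.9028 -1.2618] M [-1.2141  0.0379  0.0358] w 0.010033558656913718 q [ 0.5035  0.526   0.0541  1.8376 -0.6338  1.294  -0.6415]
time_s: 12.58
tool_pos: [0.4915, -0.149, 0.1553]
eef_rot: [-0.351, 0.936, 0.015, -0.005]
force: [-0.8, -0.7, -2.3]
gripper_width: 0.0104
grasp_force: 98.6
t 12.575 lip [ -0.0946 -58.7552 106.7555] heel [ -0.1232 -45.5562 118.2463] tipTop [ -0.2952  30.6338 189.8793] tilt 41.042148177325465 yaw 0.12416856470461592 roll 0.07369250197719102 F [-0.8166 -0.6288 -2.2909] M [-1.2426 -0.0379  0.0962] w 0.01037539268436484 q [ 0.5034  0.5246  0.0543  1.8369 -0.6335  1.2954 -0.6426]
time_s: 12.82
tool_pos: [0.4916, -0.1491, 0.1564]
eef_rot: [-0.35, 0.936, 0.015, -0.005]
force: [-0.4, -2.0, -1.3]
gripper_width: 0.01
grasp_force: 98.6
t 12.825 lip [  0.0415 -58.878  107.7755] heel [  0.0127 -45.6768 119.2637] tipTop [ -0.1616  30.5273 190.8818] tilt 41.030947746737056 yaw 0.12500782838757046 roll 0.0876727937219458 F [-0.4152 -1.955  -1.274 ] M [-1.2146  0.1293  0.0297] w 0.010015487462696041 q [ 0.5033  0.5233  0.0545  1.8361 -0.6333  1.2968 -0.6438]
```

```bash
for i in 1; do python3 -m jog '{"commands":[[0,-0.65,-0.75,0,0,0],[0,0,0,0,0,0]]}'; done
python3 -c "
from h import *
where()"
python3 -m jog '{"commands":[[0,-0.65,-0.75,0,0,0],[0,0,0,0,0,0]]}'
python3 -c "
from h import *
where()"
```

```text
time_s: 13.08
tool_pos: [0.4914, -0.1491, 0.1568]
eef_rot: [-0.35, 0.937, 0.014, -0.005]
force: [1.3, -1.2, -4.9]
gripper_width: 0.0097
grasp_force: 98.3
t 13.075 lip [ -0.2257 -58.9266 108.2337] heel [ -0.2469 -45.7211 119.7169] tipTop [ -0.3741  30.5101 191.3063] tilt 41.00934133411933 yaw 0.09195852177894044 roll 0.05263665440826358 F [ 1.3113 -1.2001 -4.9147] M [-1.4699 -0.0904  0.0372] w 0.0096882907385996 q [ 0.5032  0.5225  0.0547  1.8361 -0.6325  1.2975 -0.6448]
time_s: 13.32
tool_pos: [0.4912, -0.1493, 0.1572]
eef_rot: [-0.35, 0.937, 0.014, -0.005]
force: [1.7, -1.1, -11.6]
gripper_width: 0.01
grasp_force: 97.6
t 13.325 lip [ -0.4129 -59.1336 108.6635] heel [ -0.4257 -45.9212 120.1388] tipTop [ -0.5014  30.3527 191.6828] tilt 40.975181059531984 yaw 0.05536277062792439 roll 0.021592800172639502 F [  1.6941  -1.1533 -11.5827] M [-2.1059 -0.3274 -0.1022] w 0.009977156707026567 q [ 0.503   0.5217  0.055   1.8359 -0.6318  1.2981 -0.6459]
```

```bash
sed -i 's/-.1328,0\])/-.1307,0])/' h.py
python3 -m jog '{"commands":[[0.2,1.45,1.65,0,0,0],[0,0,0,0,0,0]]}'
python3 - <<'E'
from h import *
where()
s=state(); a=(np.array(s['tool_pos']),rot(s['eef_rot']))
for th in (36,31,26,21): a=plan(*sp(-61.0,110.4-4*np.cos(np.radians(th)),th),2,a)
E
```

```text
time_s: 13.58
tool_pos: [0.4919, -0.1492, 0.1567]
eef_rot: [-0.351, 0.936, 0.015, -0.004]
force: [-0.3, -0.7, -3.7]
gripper_width: 0.01
grasp_force: 98.5
t 13.575 lip [  0.2914 -61.0097 108.0574] heel [  0.2583 -47.8146 119.5525] tipTop [  0.0572  28.3516 191.2109] tilt 41.06117566906518 yaw 0.1438810985937616 roll 0.10598158398978902 F [-0.276 -0.701 -3.66 ] M [-1.3042 -0.1028 -0.0088] w 0.010013057947221625 q [ 0.5033  0.5234  0.0546  1.8353 -0.6336  1.2977 -0.6438]
{"commands":[[-0.1,0.0,3.2,-2.5,0.0,0.1],[-0.1,-0.1,3.2,-2.5,0.0,0.1]]}
{"commands":[[0.0,-0.2,2.9,-2.5,0.0,0.0],[0.0,-0.3,2.9,-2.5,0.0,0.0]]}
{"commands":[[0.0,-0.2,2.9,-2.5,0.0,0.0],[0.0,-0.3,2.9,-2.5,0.0,0.0]]}
{"commands":[[0.0,-0.2,2.9,-2.5,0.0,0.0],[0.0,-0.4,2.9,-2.5,0.0,0.0]]}
```

```bash
python3 -m jog '{"commands":[[-0.1,0.1,3.2,-2.5,0,0.1],[-0.1,0,3.2,-2.5,0,0.1],[0,0,0,0,0,0]]}'
python3 -c "
from h import *
where()"
python3 -m jog '{"commands":[[0,-0.2,2.9,-2.5,0,0],[0,-0.3,2.9,-2.5,0,0],[0,0,0,0,0,0]]}'
python3 - <<'E'
from h import *
where()
s=state(); a=(np.array(s['tool_pos']),rot(s['eef_rot']))
for th in (26,21): a=plan(*sp(-61.0,110.4-4*np.cos(np.radians(th)),th),2,a)
E
```

```text
time_s: 13.95
tool_pos: [0.4917, -0.1446, 0.1519]
eef_rot: [-0.308, 0.951, 0.014, -0.004]
force: [0.2, -1.8, -2.2]
gripper_width: 0.0098
grasp_force: 98.8
t 13.95 lip [  0.127  -60.6779 107.3103] heel [  0.1227 -46.503  117.573 ] tipTop [  0.094   35.7956 182.0958] tilt 35.90469604856803 yaw 0.017114689237946987 roll 0.048741700850418124 F [ 0.0996 -1.773  -2.1759] M [-1.2301  0.0514 -0.058 ] w 0.009806393622510626 q [ 0.4561  0.4866  0.0673  1.8652 -0.5956  1.221  -0.687 ]
time_s: 14.32
tool_pos: [0.4912, -0.141, 0.1467]
eef_rot: [-0.267, 0.964, 0.014, -0.004]
force: [-0.5, -1.5, -1.6]
gripper_width: 0.01
grasp_force: 98.8
t 14.325 lip [ -0.3856 -60.6849 106.3224] heel [ -0.3749 -45.6736 115.3174] tipTop [ -0.3096  41.9096 172.4614] tilt 30.930541091245267 yaw -0.04101255216248054 roll -0.0322324825844204 F [-0.5145 -1.4678 -1.6221] M [-1.1503  0.0019  0.108 ] w 0.009961884304791165 q [ 0.4074  0.4546  0.0797  1.8938 -0.5525  1.1474 -0.7356]
{"commands":[[0.2,-0.2,2.5,-2.5,0.0,0.0],[0.2,-0.4,2.5,-2.5,0.0,0.0]]}
{"commands":[[0.0,-0.2,2.9,-2.5,0.0,0.0],[0.0,-0.4,2.9,-2.5,0.0,0.0]]}
```

```bash
python3 -m jog '{"commands":[[0.2,-0.4,2.4,-2.5,0,0],[0.2,-0.5,2.4,-2.5,0,0],[0,0,0,0,0,0]]}'
python3 -c "
from h import *
where()"
python3 -m jog '{"commands":[[0,-0.2,2.9,-2.5,0,0],[0,-0.4,2.9,-2.5,0,0],[0,0,0,0,0,0]]}'
python3 - <<'E'
from h import *
where()
s=state(); a=(np.array(s['tool_pos']),rot(s['eef_rot']))
for th in (16,11): a=plan(*sp(-61.0,110.2-4*np.cos(np.radians(th)),th),2,a)
E
```

```text
time_s: 14.7
tool_pos: [0.4917, -0.1378, 0.1431]
eef_rot: [-0.224, 0.974, 0.014, -0.003]
force: [0.3, -1.8, -2.6]
gripper_width: 0.0099
grasp_force: 98.7
t 14.7 lip [  0.3037 -60.8206 107.2618] heel [  0.3089 -45.0829 114.9153] tipTop [  0.3404  47.1441 164.2147] tilt 25.934394972094246 yaw -0.019281038064572653 roll -0.004773212177376342 F [ 0.2646 -1.8382 -2.6437] M [-1.0043 -0.1155 -0.0136] w 0.009891119379242756 q [ 0.3543  0.424   0.0928  1.9194 -0.5028  1.0768 -0.7943]
time_s: 15.08
tool_pos: [0.4916, -0.1349, 0.138]
eef_rot: [-0.182, 0.983, 0.014, -0.003]
force: [0.1, -1.1, -2.2]
gripper_width: 0.0098
grasp_force: 98.7
t 15.075 lip [  0.2564 -60.857  106.9799] heel [  0.2617 -44.5114 113.2305] tipTop [  0.2941  51.6668 154.2914] tilt 20.926787730180042 yaw -0.018815208998049976 roll -0.009761839837880296 F [ 0.0726 -1.1015 -2.2401] M [-0.9383 -0.0851 -0.055 ] w 0.009770456087997152 q [ 0.2969  0.3981  0.1076  1.9468 -0.4455  1.0054 -0.8616]
{"commands":[[-0.1,-0.1,3.0,-2.5,0.0,0.0],[-0.1,-0.2,3.0,-2.5,0.0,0.0]]}
{"commands":[[0.0,-0.2,2.8,-2.5,0.0,0.0],[0.0,-0.4,2.8,-2.5,0.0,0.0]]}
```

```bash
python3 -m jog '{"commands":[[-0.1,-0.1,3,-2.5,0,0],[-0.1,-0.2,3,-2.5,0,0],[0,-0.2,2.8,-2.5,0,0],[0,-0.4,2.8,-2.5,0,0],[0,0,0,0,0,0]]}'
python3 - <<'E'
from h import *
where()
s=state(); im,D=capture('wrist'); c,T=camT('wrist',s); np.savez('w5.npz',im=im,D=D,T=T)
a=cv2.resize(im[140:380,120:520],(800,480),interpolation=cv2.INTER_CUBIC)
cv2.imwrite('pics/w5.png',a[:,:,::-1])
E
```

```text
time_s: 15.7
tool_pos: [0.4911, -0.1305, 0.127]
eef_rot: [-0.096, 0.995, 0.015, -0.002]
force: [0.7, -2.2, -2.2]
gripper_width: 0.01
grasp_force: 98.7
t 15.7 lip [ -0.1162 -61.0136 106.2815] heel [ -0.1058 -43.8333 109.6115] tipTop [ -0.0413  57.9962 133.4233] tilt 10.969473268617437 yaw -0.034689756690283007 roll -0.04113323482276745 F [ 0.5865 -2.228  -2.1733] M [-0.6961 -0.0411  0.0428] w 0.010034094272143109 q [ 0.1675  0.36    0.1465  1.9999 -0.3045  0.8733 -1.0286]
```

View pics/w5.png

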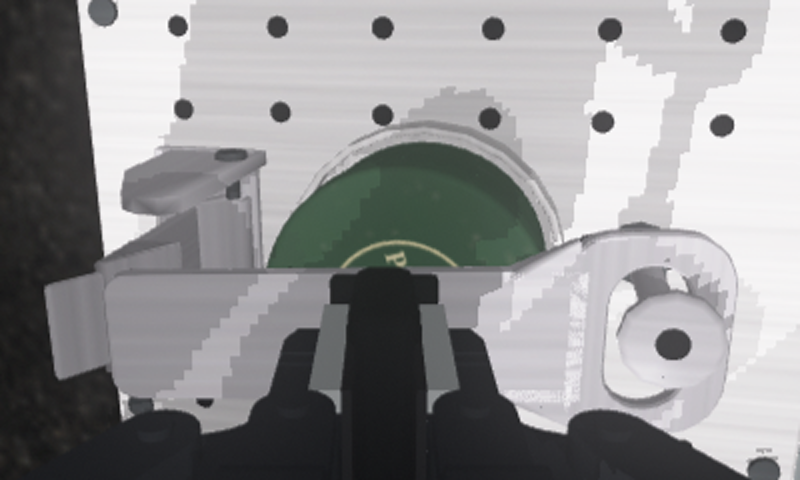

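View: stud head (672,345) sits over the lip's inner edge inside the eye, strap's tip (110,320) overlies the catch slope. Shift back ~3 mm and lower further.

```bash
python3 - <<'E'
from h import *
s=state(); a=(np.array(s['tool_pos']),rot(s['eef_rot']))
a=plan(*sp(-63.8,106.4,10.9),2,a)
a=plan(*sp(-63.8,106.5,6),2,a)
a=plan(*sp(-63.8,106.5,3),2,a)
a=plan(*sp(-63.8,106.5,0),2,a)
a=plan(*sp(-63.8,106.5,-2),2,a)
E
```

```text
{"commands":[[0.0,1.3,-0.2,-0.1,0.0,0.0],[0.0,1.3,-0.2,-0.1,0.0,0.0]]}
{"commands":[[0.0,-0.3,2.7,-2.5,0.0,0.0],[0.0,-0.4,2.7,-2.5,0.0,0.0]]}
{"commands":[[0.0,-0.2,1.7,-1.5,0.0,0.0],[0.0,-0.2,1.7,-1.5,0.0,0.0]]}
{"commands":[[0.0,-0.2,1.7,-1.5,0.0,0.0],[0.0,-0.2,1.7,-1.5,0.0,0.0]]}
{"commands":[[0.0,-0.1,1.1,-1.0,0.0,0.0],[0.0,-0.2,1.1,-1.0,0.0,0.0]]}
```

```bash
python3 -m jog '{"commands":[[0,1.3,-0.2,0,0,0],[0,1.3,-0.2,0,0,0],[0,-0.3,2.7,-2.5,0,0],[0,-0.4,2.7,-2.5,0,0],[0,0,0,0,0,0]]}'
python3 -c "
from h import *
where()"
python3 -m jog '{"commands":[[0,-0.2,1.7,-1.5,0,0],[0,-0.2,1.7,-1.5,0,0],[0,0,0,0,0,0]]}'
python3 -c "
from h import *
where()"
```

```text
time_s: 16.38
tool_pos: [0.4911, -0.1312, 0.1216]
eef_rot: [-0.053, 0.998, 0.015, -0.001]
force: [-0.1, -0.5, -1.9]
gripper_width: 0.0095
grasp_force: 98.7
t 16.375 lip [ -0.1249 -63.2146 106.1439] heel [ -0.114  -45.8129 107.9961] tipTop [ -0.0442  57.6767 123.034 ] tilt 6.075631406524092 yaw -0.03574178219519793 roll -0.07479272738491838 F [-0.1125 -0.448  -1.8967] M [-0.2756  0.0912 -0.1317] w 0.009495776216145209 q [ 0.0985  0.3501  0.1733  2.0225 -0.2206  0.8181 -1.1245]
time_s: 16.75
tool_pos: [0.4916, -0.1316, 0.1187]
eef_rot: [-0.026, 1.0, 0.014, -0.0]
force: [-0.6, -0.2, 1.8]
gripper_width: 0.01
grasp_force: 99.2
t 16.75 lip [  0.28   -64.3454 106.709 ] heel [  0.3037 -46.8687 107.612 ] tipTop [  0.4443  57.2856 116.9992] tilt 2.9579269850607677 yaw -0.07771004495463148 roll 0.008825117654776159 F [-0.6169 -0.1549  1.7979] M [-0.1948 -0.0001  0.0872] w 0.010015172256509393 q [ 0.0508  0.3454  0.1939  2.0366 -0.1632  0.7855 -1.1919]
```

```bash
python3 -m jog '{"commands":[[0,-0.5,1.7,-1.5,0,0],[0,-0.4,1.7,-1.5,0,0],[0,0,0,0,0,0]]}'
python3 -c "
from h import *
where()"
python3 -m jog '{"commands":[[0,-0.2,1.1,-1,0,0],[0,0,0,0,0,0]]}'
python3 -c "
from h import *
where()"
```

```text
time_s: 17.12
tool_pos: [0.4916, -0.1306, 0.115]
eef_rot: [0.0, 1.0, 0.014, 0.0]
force: [0.6, -2.1, -0.2]
gripper_width: 0.0098
grasp_force: 99.1
t 17.125 lip [  0.3205 -63.9253 106.3826] heel [  0.3439 -46.4253 106.3653] tipTop [  0.483   58.0785 110.2622] tilt -0.05655061566322403 yaw -0.07668002437922437 roll 0.011697871691020304 F [ 0.5662 -2.143  -0.1728] M [-0.5669 -0.161  -0.0412] w 0.009832709924240922 q [-0.      0.3439  0.2156  2.0515 -0.104   0.7558 -1.2634]
time_s: 17.38
tool_pos: [0.4913, -0.13, 0.1136]
eef_rot: [0.009, 1.0, 0.014, -0.0]
force: [1.2, -3.1, -0.2]
gripper_width: 0.0101
grasp_force: 98.9
t 17.375 lip [  0.059  -63.4756 106.0487] heel [  0.0841 -45.9784 105.7396] tipTop [  0.2357  58.5759 107.8929] tilt -1.0121909475475996 yaw -0.08201912397115238 roll -0.027865303404054083 F [ 1.0684 -3.1291 -0.1524] M [-0.4583 -0.3641 -0.137 ] w 0.010059253074148374 q [-0.0169  0.3441  0.2227  2.0565 -0.0843  0.7472 -1.2878]
```

```bash
python3 -m jog '{"commands":[[0,0,1.1,-1,0,0],[0,0,0,0,0,0]]}'
python3 -c "
from h import *
where()"
python3 -m jog '{"commands":[[0,0.1,0.7,-0.7,0,0],[0,0,0,0,0,0]]}'
python3 - <<'E'
from h import *
where()
im,D=capture('scene'); b=im[190:250,305:385]
cv2.imwrite('pics/s6.png',cv2.resize(b,(800,600),interpolation=cv2.INTER_CUBIC)[:,:,::-1])
E
```

```text
time_s: 17.62
tool_pos: [0.4914, -0.1295, 0.1128]
eef_rot: [0.017, 1.0, 0.014, -0.0]
force: [1.5, -0.5, 1.2]
gripper_width: 0.0099
grasp_force: 99.3
t 17.625 lip [  0.1232 -63.0228 106.266 ] heel [  0.1394 -45.5332 105.6636] tipTop [  0.2387  59.0426 106.0641] tilt -1.9726431939932048 yaw -0.052853721444078246 roll -0.041527605379573916 F [ 1.4922 -0.5491  1.2403] M [-0.026  -0.2501 -0.1169] w 0.009920112431227973 q [-0.0344  0.344   0.2303  2.0608 -0.0642  0.7397 -1.3122]
time_s: 17.88
tool_pos: [0.4913, -0.1298, 0.1121]
eef_rot: [0.023, 1.0, 0.014, -0.0]
force: [0.7, 1.2, 2.3]
gripper_width: 0.01
grasp_force: 99.4
t 17.875 lip [  0.0401 -63.4145 106.3961] heel [  0.061  -45.9335 105.58  ] tipTop [  0.1885  58.6392 104.7025] tilt -2.672811944625394 yaw -0.06839401911756325 roll -0.03913163039740194 F [0.7159 1.1814 2.2511] M [ 0.1677 -0.2814  0.0695] w 0.010030706870784256 q [-0.0462  0.3441  0.2365  2.0639 -0.0498  0.7342 -1.329 ]
```

View pics/s6.png

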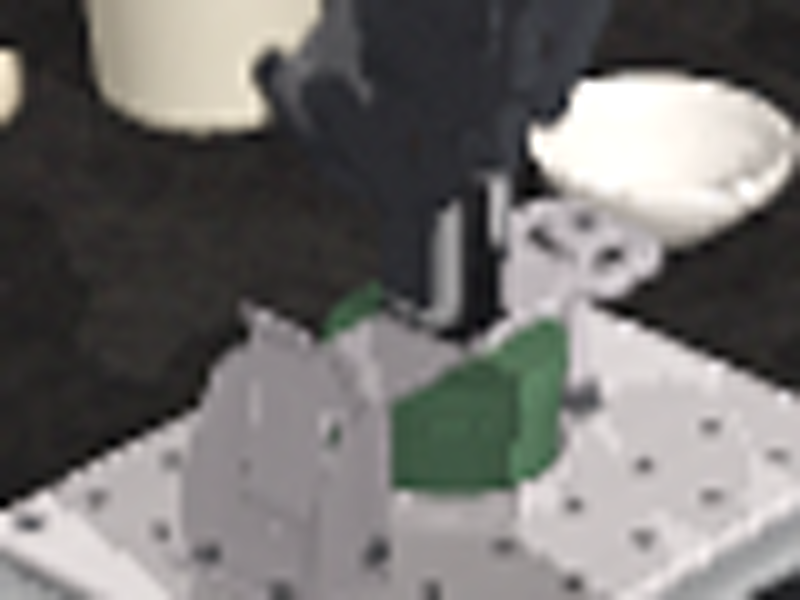

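Strap lies across the tin under the cheeks; the catch's push (-3 N in y) vanished, suggesting it snapped. Check by raising the tip gently.

```bash
python3 -m jog '{"commands":[[0,0.1,-1.5,1.2,0,0],[0,0,0,0,0,0]]}'
python3 -c "
from h import *
where()"
python3 -m jog '{"commands":[[0,0.1,-0.8,0.6,0,0],[0,0,0,0,0,0]]}'
python3 - <<'E'
from h import *
where()
s=state(); im,D=capture('wrist'); c,T=camT('wrist',s); np.savez('w7.npz',im=im,D=D,T=T)
a=cv2.resize(im[140:380,120:520],(800,480),interpolation=cv2.INTER_CUBIC)
cv2.imwrite('pics/w7.png',a[:,:,::-1])
E
```

```text
time_s: 18.18
tool_pos: [0.491, -0.1306, 0.1136]
eef_rot: [0.013, 1.0, 0.013, -0.0]
force: [1.2, -0.3, 0.4]
gripper_width: 0.01
grasp_force: 99.3
t 18.175 lip [ -0.3638 -64.0809 106.5269] heel [ -0.3103 -46.5865 106.0868] tipTop [  0.0131  57.9805 107.4573] tilt -1.4411447005936788 yaw -0.17525291491538209 roll -0.049701251594609974 F [ 1.164  -0.3607  0.3925] M [ 0.1947 -0.1922 -0.0086] w 0.010004227039634727 q [-0.0234  0.3435  0.2264  2.0582 -0.0751  0.7449 -1.299 ]
time_s: 18.42
tool_pos: [0.4908, -0.1303, 0.1137]
eef_rot: [0.008, 1.0, 0.014, -0.001]
force: [2.3, 0.1, -4.6]
gripper_width: 0.0099
grasp_force: 98.3
t 18.425 lip [ -0.5062 -63.6929 105.9448] heel [ -0.4683 -46.1949 105.6819] tipTop [ -0.2358  58.3531 108.1114] tilt -0.8608740188641416 yaw -0.12399743790865608 roll -0.08920569562031805 F [ 2.3185 -0.0151 -4.5722] M [-0.0522 -0.7129  0.0093] w 0.009917223084261162 q [-0.0137  0.3441  0.2213  2.0561 -0.0869  0.7492 -1.2847]
```

View pics/w7.png

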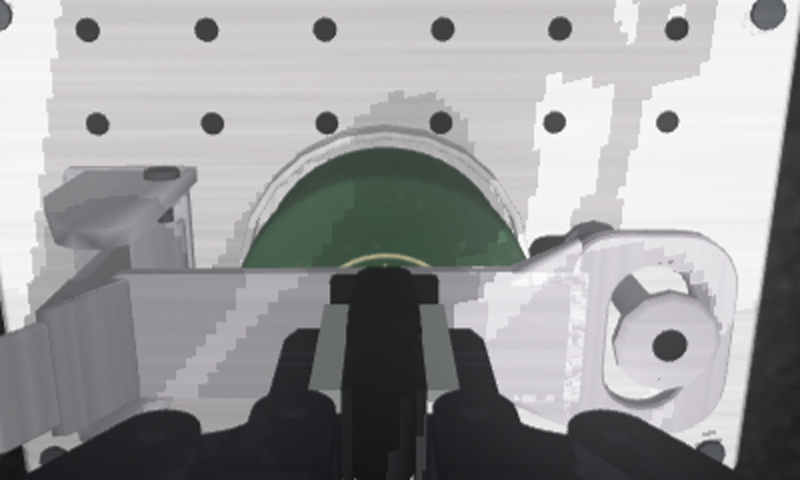

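The catch's nose/slope now overlies the tip at left and the head holds the lip at right; upward pull meets resistance, so it is latched. Relax, release, retreat.

```bash
python3 -m jog '{"commands":[[0,0,0.3,-0.4,0,0],[0,0,0,0,0,0]]}'
python3 -m jog '{"commands":[[0,0,0,0,0,0],[0,0,0,0,0,0],[0,0,0,0,0,0]]}' -0.35 20
python3 -m jog '{"commands":[[0,0,-4,0,0,0],[0,0,-10,0,0,0],[0,0,-30,0,0,0],[0,0,-50,0,0,0],[0,0,-30,0,0,0],[0,0,0,0,0,0],[0,0,0,0,0,0]]}'
python3 - <<'E'
from h import *
s=state(); im,D=capture('wrist'); c,T=camT('wrist',s); np.savez('w8.npz',im=im,D=D,T=T)
print(s['tool_pos'],s['force'])
f=240/np.tan(np.radians(c['fovy'])/2)
y=np.radians(YAW);B=np.array([[np.cos(y),-np.sin(y),0],[np.sin(y),np.cos(y),0],[0,0,1]])
v,u=np.mgrid[0:480,0:640]
P=(np.stack([(u-c['cx'])/f*D,-(v-c['cy'])/f*D,-D],-1)@T[:3,:3].T+T[:3,3]-S)@B*1e3
for yc in range(-76,72,6):
    k=(abs(P[...,1]-yc)<1.5)&(abs(P[...,0])<9)&(P[...,2]>90)
    print(yc,k.sum(),np.median(P[k][:,2]).round(1) if k.any() else None,end=' | ')
cv2.imwrite('pics/w8.png',cv2.resize(im[100:370,140:500],(800,600),interpolation=cv2.INTER_CUBIC)[:,:,::-1])
E
```

```text
time_s: 18.73
tool_pos: [0.4909, -0.1303, 0.1139]
eef_rot: [0.011, 1.0, 0.014, -0.001]
force: [1.6, -0.6, -4.1]
gripper_width: 0.01
grasp_force: 98.4
time_s: 19.1
tool_pos: [0.4911, -0.1304, 0.1143]
eef_rot: [0.011, 1.0, 0.014, -0.0]
force: [1.2, -0.9, -0.3]
gripper_width: 0.0278
grasp_force: 0.0
time_s: 19.98
tool_pos: [0.4906, -0.1275, 0.2377]
eef_rot: [0.011, 1.0, 0.014, -0.001]
force: [-1.0, 0.2, -0.7]
gripper_width: 0.0278
grasp_force: 0.0
[ 0.4906 -0.1275  0.2377] [-1.0045  0.1878 -0.6589]
-76 3 106.2 | -70 58 108.2 | -64 100 113.5 | -58 102 113.6 | -52 91 113.4 | -46 378 298.1 | -40 2252 310.3 | -34 1037 295.0 | -28 667 290.6 | -22 364 253.3 | -16 99 107.8 | -10 83 111.6 | -4 117 135.7 | 2 109 135.3 | 8 107 111.0 | 14 166 108.3 | 20 127 107.8 | 26 354 252.4 | 32 418 285.7 | 38 1004 292.5 | 44 1270 300.0 | 50 1379 315.4 | 56 137 118.0 | 62 146 126.3 | 68 122 133.6 |
```

View pics/w8.png

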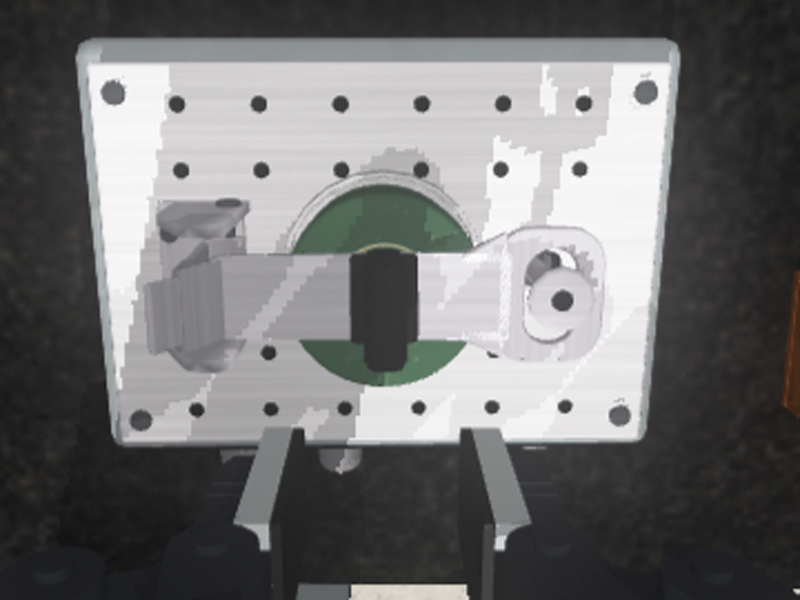

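View: strap lies level across the tin, with the stud head (562,300) over the lip and the catch nose (200,300) over the tip. Handing in.

```bash
python3 -c "
from rig import finish_job; print(finish_job())"
```

```text
the job is handed in; nothing more can be done
None
```

The tin is clamped: the strap's lip is hooked under the stud head, the strap lies level across the lid and the catch has snapped over its tip. The gripper has let go and backed clear, and I handed the job in at about 20 s. The highest force I read was about 12 N, while feeling for the underside of the stud head, and the dish and dropper bottle were not touched.

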